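# Cover the parts cup and the mug before grinding

## Task

Grinding dust is about to fly, so cover the two open containers that stand to the right of the vise: put the small blue lid on the blue parts cup and the big white lid on the enamel mug there. Each lid must sit level and fully down, its edge all round outside the container's rim. Leave the cup and the mug standing where they are.

Things in the scene. Friction and masses are not known exactly. Their poses are not given: they have to be found in the camera images.
- cup_lid: small round blue lid, 76 mm across, lying flat, round black knob upright in the centre. Origin: centre of its lower edge, z up through the knob. Skirt 6 mm deep at the edge (71 mm across inside), plate on it from 6 to 9 mm above the origin; knob: foot 26 mm across from 9 to 13 mm, plain grip 20 mm across from 13 to 37 mm, top at 41 mm. About 0.06 kg
- mug_lid: large round white lid, 109 mm across, lying flat, round black knob upright in the centre. Origin: centre of its lower edge, z up through the knob. Skirt 6 mm deep at the edge (104 mm across inside), plate on it from 6 to 9 mm above the origin; knob: foot 26 mm across from 9 to 13 mm, plain grip 20 mm across from 13 to 37 mm, top at 41 mm. About 0.10 kg
- cup_mouth (a point): centre of the open mouth of the small round blue parts cup with a steel rim and some nuts in it, right of the vise, at the height of its rim; z up. The cup is 57 mm across the rim, 72 mm high, loose, 0.14 kg, standing on the bench. With its lid on, the lid's origin is 6 mm below this point
- mug_mouth (a point): centre of the open mouth of the white enamel mug that stands near the cup, right of the vise (not its twin at the far left end of the bench), at rim height; z up. Round, 84 mm across, 84 mm high, loose, 0.33 kg; its handle points along this point's -y axis and reaches 75 mm from the centre. With its lid on, the lid's origin is 6 mm below this point

How it is judged:
At the end, for the whole second after the job is handed in: The blue lid lies on the cup and the white lid on the mug: each at rest, level within 3.4 degrees, fully down (its origin 3 to 10 mm below the rim, 6 when seated) and its centre within 14 mm of the mouth's centre. Cup and mug stand upright within 40 mm of where they were (horizontal distance between cup_lid and cup_mouth below 0.014 m and z of cup_lid in the frame of cup_mouth between -0.01 and -0.003 m and angle between each of cup_lid, mug_lid, cup_mouth, mug_mouth's own z axis and vertical below 0.06 rad and horizontal distance between mug_lid and mug_mouth below 0.014 m and z of mug_lid in the frame of mug_mouth between -0.01 and -0.003 m and distance of each of cup_mouth, mug_mouth from where it was at the start of the episode below 0.04 m and linear speed of each of cup_lid, mug_lid below 0.02 m/s); the robot touches nothing.
It also fails if it takes over 72 s, if anything falls off the work surface, if the arm or the gripper's body presses on something with over 40 N, if the wrist force passes 120 N, or if a joint passes its speed limit or range.

## Robot

A 6-joint arm with a two-finger parallel gripper is mounted at the origin on a cart in front of the work surface, level with it; the furniture and walls round the work are solid. World frame = base frame: x ahead of the robot, y to its left, z up, the work surface at z = 0. Lengths are in m, angles in rad, forces in N, time in s.
With the tool pointing down it reaches from about 0.35 to 0.775 m from the base axis. Payload 5.5 kg.
Tool frame: the origin (TCP) lies midway between the tips of the shut fingers; the grasp point (between the pads) lies 19 mm behind it; z points along the fingers, y is the line along which they close (so a half turn about z gives the same grasp; the last joint's range is limited). The gripper opens to 85 mm and grips with 20 to 120 N. Pads are 22 mm wide; open, the fingers measure 114 mm over their backs; the gripper's body (76 mm by 85 mm) begins 54 mm behind the grasp point. The pads swing forward as they close: fully open they stand 13 mm farther back than shut.
Start: joints at [-1.333, 0.313, 0.046, 1.304, 0, 1.431], TCP at [0.212, -0.534, 0.231] pointing down, gripper open.
Joint ranges: [-2.76, 2.76], [-0.86, 1.69], [-1.03, 1.26], [-2.2, 2.34], [-1.47, 1.5], [-3.14, 3.14]. Speed limits (rad/s): [2.57, 2.57, 3.14, 3.14, 3.14, 3.14].

## Interface

Orientations are given as a unit quaternion [w, x, y, z].
In Python, from workcell import env gives the robot as it stands.
- The arm moves only by the tool move_arm, never from a script. Its argument "targets" is a list of rows, each a list of 3 entries, a list of its own where there are three numbers: the shift along the tool's x, y, z in mm, then the turn, a rotation vector about the tool's x, y, z in units of 10 degrees (1.0 is 10 degrees), then the closure, from -1 (fully open) to 1 (shut). In form: [[[dx, dy, dz], [ax, ay, az], gripper], ...]. A call has 1 to 5 rows; each row is the pose to reach, as a shift and turn from the pose commanded when the call began, along the tool's axes at that moment; what a row does not reach only later rows make up. A row lasts 1/8 s, in which the tool goes at most 62.5 mm and 10.7 degrees, less where a joint would pass 70% of its speed; a pose out of reach is approached as far as the arm can. A call with a gripper value outside its range is refused whole. The fingers move at their own pace and stop on an object; "squeeze" is the grip in N (left out, the last holds). Time passes only in rows, so rows that repeat a pose let the fingers close. It gives the time, the measured TCP pose, the force, the opening and the grip force at its end, in the units of the state.
- env.get_state(): the state, without advancing time (a new reading comes with each control period).
- env.read_camera(name): name is "side" or "top"; returns a dict with "pixels" (420x560x3 uint8, red, green, blue), "fovy" (degrees; the focal length in pixels is half the picture's height over the tangent of half this angle, whatever the lens; pixels are square), "cx", "cy" (the principal point, pixels), "extrinsics" (4x4, takes a point from world to camera coordinates). Camera axes: x right, y up, looking along -z (the intrinsics and any distortion apply to the point x, -y, -z); pixel columns grow to the right and rows downward; lengths in m; the calibration is good to about 2 mm. A picture is of the moment at which its call begins. There is no depth.
- env.hand_in(): hands the job in; it is judged then, once.
Trained networks look in a picture, given as the dict that the camera call returned (one of the last four; its "shot" number tells which), for a name from the list of things; names that differ only in an ending like _2 or _b are one class to them, and where a whole thing is asked for, a point or a joint stands for the part that bears it (a point fixed in the world has none). Each returns a list of dicts, best first, with "confidence" (0 to 1); they miss things now and then, are a little off and sometimes report something else, mostly with a low value. They report only what shows in the picture. A call takes as long as a camera call.
- env.spot_in(thing, picture): "centre" ([x, y, z] in m, in world coordinates, good to about 4 mm: the middle of the surface that is visible of it).
- env.regions_of(thing, picture): "mask" (420x560 bool, what is visible of it).
- env.landmark_of(thing, picture): "centre" ([x, y, z] in m, in world coordinates, good to about 4 mm: a listed point, or the origin of a listed thing).
The state is a dict: "clock": time; "joint_pos": joint angles; "qvel": joint speeds; "tau": joint torques, N m; "tcp_pos": TCP position; "orientation": TCP orientation; "wrist_force": force on the tool from outside, world axes, zero at the start; "ft_torque": the same for the moment, N m; "finger_gap": finger opening in m; "grip_force": force on a finger pad.
Only numpy, scipy, OpenCV 4.12 (cv2) and the standard library are available. Lean on these libraries where they do the work, as an engineer would, in place of code of your own. Each camera call takes 0.05 s, during which the arm holds its last target. There are 200 camera calls.

## Working session

There is one attempt and no reset: what is moved stays moved. The work goes in short steps, Python scripts to look and compute and a tool call to move; the robot and the scene stay as the last step left them, time stands still between calls to the robot, and variables do not carry over. Pictures are saved under pics/ and viewed, at most 10 in all, crops included, and the job is handed in when it is done.

Besides the shell and the picture viewer there is one more tool, called after "Call:" in YAML: its name, and indented under it one key for each argument. move_arm: Moves the arm, as the interface text tells. Its arguments: {"type":"object","properties":{"targets":{"type":"array","items":{"type":"array"}},"squeeze":{"type":"number"}},"required":["targets"]}

```bash
mkdir -p pics; python3 - <<'E'
from workcell import env
import cv2,numpy as np
for n in ("side","top"):
    p=env.read_camera(n); cv2.imwrite(f"pics/{n}0.png",p["pixels"][:,:,::-1])
    print(n,p["fovy"],np.round(p["extrinsics"],3).tolist())
    for t in("cup_lid","mug_lid","cup_mouth","mug_mouth"):
        for d in env.landmark_of(t,p)[:3]: print(t,np.round(d["centre"],4),round(d["confidence"],2))
s=env.get_state();print(s["clock"],s["tcp_pos"],s["orientation"],s["finger_gap"])
E
```

```text
side 50.3357953833669 [[-0.884, -0.468, 0.015, 0.443], [0.194, -0.337, 0.921, -0.164], [-0.426, 0.817, 0.389, -1.114], [0.0, 0.0, 0.0, 1.0]]
cup_lid [ 0.4588  0.2353 -0.0006] 0.57
cup_mouth [ 0.5372 -0.4194  0.0723] 0.74
mug_mouth [ 0.5418 -0.1929  0.0843] 0.87
mug_mouth [ 0.4989  0.4189 -0.0023] 0.53
top 46.547471570449304 [[-0.027, -1.0, -0.012, 0.029], [0.997, -0.028, 0.072, -0.529], [-0.072, -0.01, 0.997, -1.535], [0.0, 0.0, 0.0, 1.0]]
cup_lid [ 0.4594  0.2366 -0.0011] 0.86
mug_lid [ 0.5069  0.4123 -0.0018] 0.96
cup_mouth [ 0.5353 -0.4177  0.0674] 0.72
cup_mouth [ 0.5426 -0.1923  0.0824] 0.5
mug_mouth [ 0.5421 -0.1945  0.0828] 0.79
0.5 [ 0.21210045 -0.53444768  0.2312726 ] [-2.46357728e-05  9.82210233e-01  1.87784603e-01 -1.15270644e-06] 0.08526309148035455
```

View pics/top0.png

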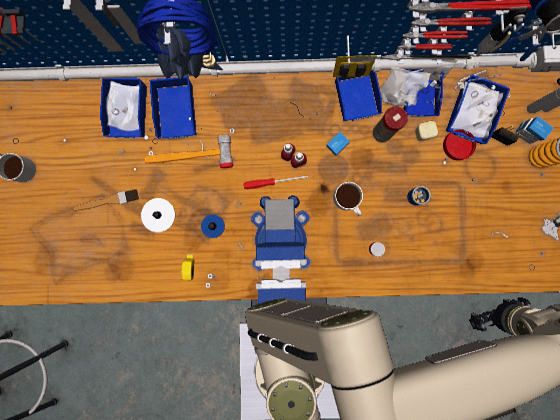

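View pics/side0.png

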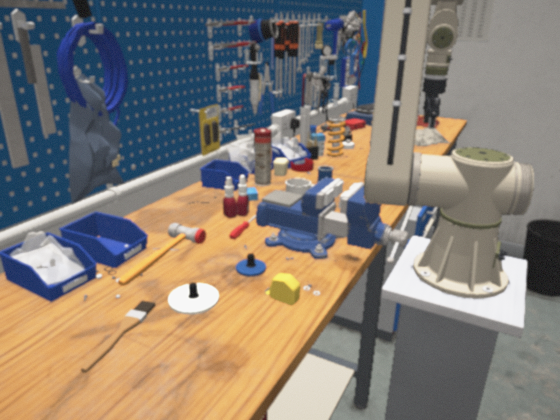

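The top view shows the white lid at (158,215), the blue lid at (212,226), the mug at (348,196) and the cup at (419,196). The vise stands between the lids and the containers at about (280,230). I'll raise the tool and turn it to a 90° yaw so that tool x = world y and tool y = world x.

Call:
move_arm:
  targets:
    - [[280, -118, -80], [0, 0, -6.84], -1]
    - [[280, -118, -80], [0, 0, -6.84], -1]
    - [[280, -118, -80], [0, 0, -6.84], -1]
    - [[280, -118, -80], [0, 0, -6.84], -1]
    - [[280, -118, -80], [0, 0, -6.84], -1]

```text
clock: 1.12
tcp_pos: [0.4288, -0.3213, 0.3117]
orientation: [0.0, 0.79, 0.614, 0.0]
wrist_force: [-0.1, -1.1, -0.3]
finger_gap: 0.0855
grip_force: 0.0
```

```bash
cat > h.py <<'E'
from workcell import env
import numpy as np
from scipy.spatial.transform import Rotation as R
def go(*ts,yaw=90):
    "print tool-frame shift (mm)/turn (10deg) from the measured pose to world targets (tool down)"
    s=env.get_state(); q=np.array(s["orientation"]); r=R.from_quat(q[[1,2,3,0]])
    a=np.radians(yaw); c,n=np.cos(a),np.sin(a)
    want=R.from_matrix([[c,n,0],[n,-c,0],[0,0,-1]])
    print(round(s["clock"],2),np.round(s["tcp_pos"],4),"j",np.round(s["joint_pos"],2),"gap",round(s["finger_gap"],4),"F",np.round(s["wrist_force"],1))
    for t in ts: print(t,np.round(r.inv().apply(np.array(t)-s["tcp_pos"])*1e3,1),np.round(np.degrees((r.inv()*want).as_rotvec())/10,3))
def px(p,w):
    w=np.c_[np.atleast_2d(w),np.ones(len(np.atleast_2d(w)))]@p["extrinsics"].T
    f=210/np.tan(np.radians(p["fovy"]/2))
    return np.c_[p["cx"]-f*w[:,0]/w[:,2],p["cy"]+f*w[:,1]/w[:,2]]
E
python3 - <<'E'
from h import *
p=env.read_camera("side")
for x in(.35,.45,.55): print(x,[np.round(px(p,[x,.03,z]))[0].tolist() for z in(0,.1,.15,.2)])
go((.5,.1,.31),(.459,.236,.2))
E
```

```text
0.35 [[324.0, 246.0], [326.0, 213.0], [327.0, 196.0], [328.0, 178.0]]
0.45 [[292.0, 238.0], [293.0, 206.0], [293.0, 189.0], [294.0, 171.0]]
0.55 [[262.0, 230.0], [262.0, 199.0], [262.0, 183.0], [262.0, 166.0]]
1.18 [ 0.4335 -0.3164  0.3139] j [-0.78  0.23  0.13  1.47  0.    1.03] gap 0.0855 F [2.3 2.7 2.4]
(0.5, 0.1, 0.31) [420.4 -33.3   4.6] [ 0.033 -0.008 -1.359]
(0.459, 0.236, 0.2) [ 542.7 -105.7  114.4] [ 0.033 -0.008 -1.359]
```

Call:
move_arm:
  targets:
    - [[420, -33, 5], [0, 0, -1.36], -1]
    - [[420, -33, 5], [0, 0, -1.36], -1]
    - [[420, -33, 5], [0, 0, -1.36], -1]
    - [[420, -33, 5], [0, 0, -1.36], -1]
    - [[420, -33, 5], [0, 0, -1.36], -1]

```text
clock: 1.8
tcp_pos: [0.4828, -0.0134, 0.3073]
orientation: [0.0, 0.714, 0.7, 0.0]
wrist_force: [0.8, -0.7, -0.9]
finger_gap: 0.0855
grip_force: 0.0
```

```bash
python3 - <<'E'
from h import *
go((.459,.236,.2),(.459,.236,.07))
# refine centres: top-view masks
p=env.read_camera("top")
for t,z in(("cup_lid",.009),("mug_lid",.009),("cup_mouth",.072),("mug_mouth",.084)):
    d=env.regions_of(t,p)
    if d:
        v,u=np.nonzero(d[0]["mask"]); print(t,round(d[0]["confidence"],2),u.min(),u.max(),v.min(),v.max())
        print(t, [np.round(q["centre"],4).tolist() for q in env.landmark_of(t,p)[:2]])
print(np.round(px(p,[[.459,.236,.009],[.507,.412,.009],[.536,-.418,.072],[.542,-.194,.084]]),1))
E
```

```text
1.8 [ 0.4828 -0.0134  0.3073] j [-0.19  0.12 -0.01  1.44 -0.    1.4 ] gap 0.0855 F [ 0.8 -0.7 -0.9]
(0.459, 0.236, 0.2) [248.9 -28.7 107.2] [ 0.005  0.002 -0.11 ]
(0.459, 0.236, 0.07) [248.9 -28.8 237.2] [ 0.005  0.002 -0.11 ]
cup_lid 0.89 200 224 214 238
cup_lid [[0.4637, 0.2356, -0.0]]
mug_lid 0.83 141 174 198 231
mug_lid [[0.502, 0.4128, -0.0037]]
cup_mouth 0.67 407 430 186 203
cup_mouth [[0.5352, -0.4174, 0.0673]]
mug_mouth 0.56 333 362 182 215
mug_mouth [[0.543, -0.1955, 0.0827], [0.506, 0.4111, 0.0004]]
[[213.  227. ]
 [158.  213.5]
 [422.2 195.6]
 [349.5 195.3]]
```

Call:
move_arm:
  targets:
    - [[200, -22, 0], [0, 0, -0.1], -0.3]
    - [[250, -22, 50], [0, 0, -0.1], -0.3]
    - [[250, -22, 110], [0, 0, -0.1], -0.3]
    - [[250, -22, 170], [0, 0, -0.1], -0.3]
    - [[250, -22, 230], [0, 0, -0.1], -0.3]

```text
clock: 2.88
tcp_pos: [0.4677, 0.2132, 0.1422]
orientation: [0.001, 0.708, 0.707, 0.001]
wrist_force: [1.9, 0.5, -1.0]
finger_gap: 0.0555
grip_force: 0.0
```

Call:
move_arm:
  targets:
    - [[0, 0, 0], [0, 0, 0], -0.3]
    - [[0, 0, 0], [0, 0, 0], -0.3]

```text
clock: 3.12
tcp_pos: [0.4679, 0.2116, 0.1443]
orientation: [0.001, 0.708, 0.706, 0.0]
wrist_force: [0.4, -0.2, 0.6]
finger_gap: 0.0555
grip_force: 0.0
```

```bash
python3 - <<'E'
from h import *
import cv2
p=env.read_camera("side"); go((.461,.237,.03),(.461,.237,.012))
cv2.imwrite("pics/s1.png",cv2.resize(p["pixels"][170:320,160:360,::-1],None,fx=4,fy=4,interpolation=3))
E
```

```text
3.17 [0.4687 0.2118 0.1452] j [ 0.27  0.24 -0.27  1.06 -0.    1.84] gap 0.0554 F [ 0.1 -0.3  1.2]
(0.461, 0.237, 0.03) [ 25.1  -8.2 115.2] [ 0.02  -0.003 -0.015]
(0.461, 0.237, 0.012) [ 25.1  -8.2 133.2] [ 0.02  -0.003 -0.015]
```

View pics/s1.png

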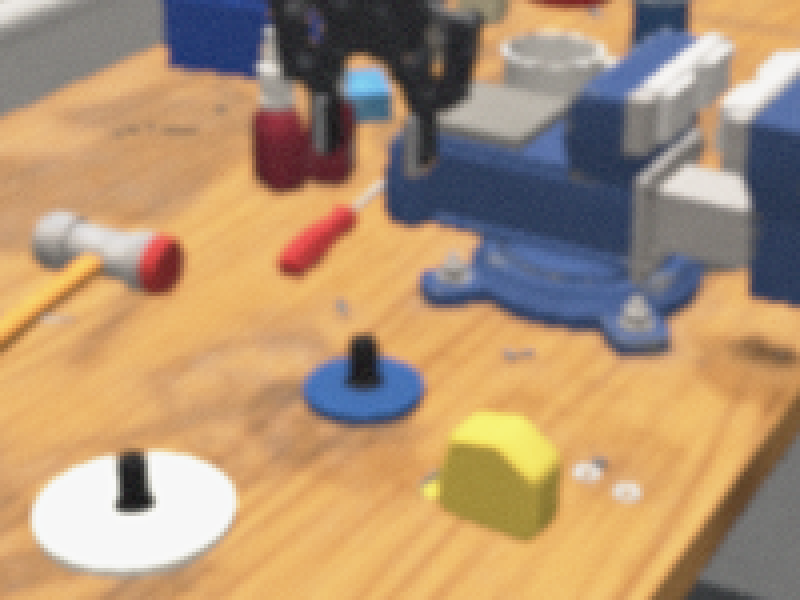

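The side view shows the gripper beside the vise and the blue lid clear at about (251,267), with its knob top at (251,255). I'll move to just above it.

Call:
move_arm:
  targets:
    - [[25, -8, 50], [0, 0, 0], -0.3]
    - [[25, -8, 95], [0, 0, 0], -0.3]
    - [[25, -8, 95], [0, 0, 0], -0.3]
    - [[25, -8, 95], [0, 0, 0], -0.3]

```text
clock: 3.68
tcp_pos: [0.4611, 0.2375, 0.0507]
orientation: [0.001, 0.708, 0.706, 0.002]
wrist_force: [0.8, 1.3, 1.8]
finger_gap: 0.0558
grip_force: 0.0
```

```bash
python3 - <<'E'
from h import *
import cv2
p=env.read_camera("side"); go((.461,.237,.03),(.461,.237,.012)); print(px(p,[[.461,.237,.041],[.461,.237,.009]]))
cv2.imwrite("pics/s2.png",cv2.resize(p["pixels"][200:300,190:310,::-1],None,fx=6,fy=6,interpolation=3))
E
```

```text
3.73 [0.4613 0.2377 0.0509] j [ 0.32  0.33 -0.4   0.84 -0.    1.89] gap 0.0559 F [-0.4  0.5  0.6]
(0.461, 0.237, 0.03) [-0.8 -0.4 20.9] [ 0.027 -0.008 -0.011]
(0.461, 0.237, 0.012) [-0.8 -0.5 38.9] [ 0.027 -0.008 -0.011]
[[250.80125083 254.92147785]
 [250.94294153 266.22872051]]
```

View pics/s2.png

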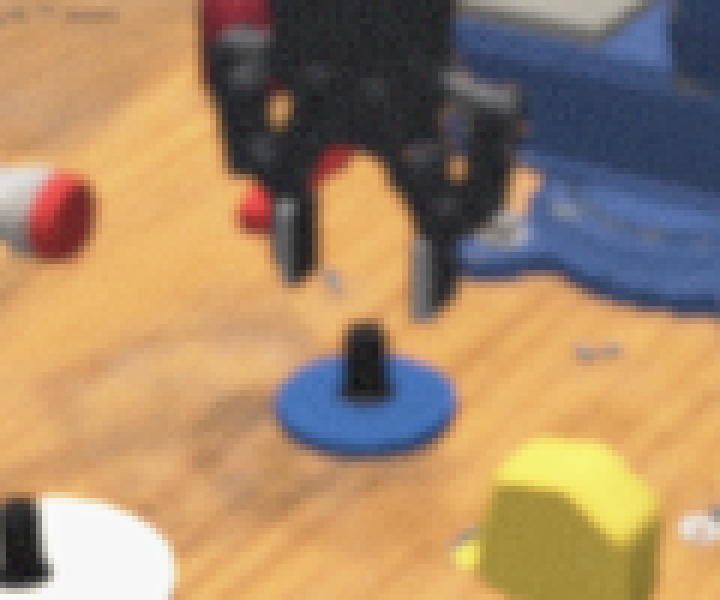

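The fingers straddle the knob, which lies where I projected it (251,255). Descending and gripping.

Call:
move_arm:
  targets:
    - [[0, 0, 25], [0, 0, 0], -0.3]
    - [[0, 0, 39], [0, 0, 0], -0.3]
    - [[0, 0, 39], [0, 0, 0], -0.3]
    - [[0, 0, 39], [0, 0, 0], 1]
    - [[0, 0, 39], [0, 0, 0], 1]
  squeeze: 40

```text
clock: 4.35
tcp_pos: [0.4595, 0.2378, 0.01]
orientation: [0.0, 0.707, 0.707, 0.001]
wrist_force: [-2.2, -0.9, 8.0]
finger_gap: 0.0219
grip_force: 39.1
```

Call:
move_arm:
  targets:
    - [[0, 0, 0], [0, 0, 0], 1]
    - [[0, 0, 0], [0, 0, 0], 1]
    - [[0, 0, 0], [0, 0, 0], 1]
    - [[0, 0, 0], [0, 0, 0], 1]

```text
clock: 4.85
tcp_pos: [0.4595, 0.2378, 0.0101]
orientation: [0.001, 0.707, 0.707, 0.001]
wrist_force: [-0.3, -0.4, 5.8]
finger_gap: 0.0215
grip_force: 39.0
```

Call:
move_arm:
  targets:
    - [[0, 0, -50], [0, 0, 0], 1]
    - [[0, 0, -110], [0, 0, 0], 1]
    - [[0, 0, -170], [0, 0, 0], 1]
    - [[0, 0, -230], [0, 0, 0], 1]
    - [[0, 0, -280], [0, 0, 0], 1]

```text
clock: 5.48
tcp_pos: [0.4587, 0.2377, 0.292]
orientation: [0.001, 0.707, 0.707, 0.001]
wrist_force: [1.0, 0.7, -0.2]
finger_gap: 0.0212
grip_force: 39.2
```

```bash
python3 - <<'E'
from h import *
import cv2
p=env.read_camera("top"); go((.536,-.1,.29),(.536,-.418,.25))
for t in("cup_mouth","mug_mouth"): print(t,[np.round(q["centre"],4).tolist() for q in env.landmark_of(t,p)[:2]])
print(px(p,[[.536,-.418,.072],[.536,-.418,0],[.542,-.194,.084],[.542,-.194,0]]))
cv2.imwrite("pics/t2.png",cv2.resize(p["pixels"][160:230,320:450,::-1],None,fx=6,fy=6,interpolation=3))
E
```

```text
5.53 [0.4608 0.2384 0.2985] j [ 0.32  0.18  0.04  1.41 -0.    1.89] gap 0.0212 F [3.  0.6 4.5]
(0.536, -0.1, 0.29) [-338.4   75.3    8.1] [ 0.065 -0.021 -0.003]
(0.536, -0.418, 0.25) [-656.5   75.    47. ] [ 0.065 -0.021 -0.003]
cup_mouth [[0.5395, -0.4184, 0.0704]]
mug_mouth [[0.5444, -0.1944, 0.083]]
[[422.20935761 195.59792422]
 [416.03983922 197.53330673]
 [349.54811909 195.34181572]
 [346.2342301  197.60950715]]
```

View pics/t2.png

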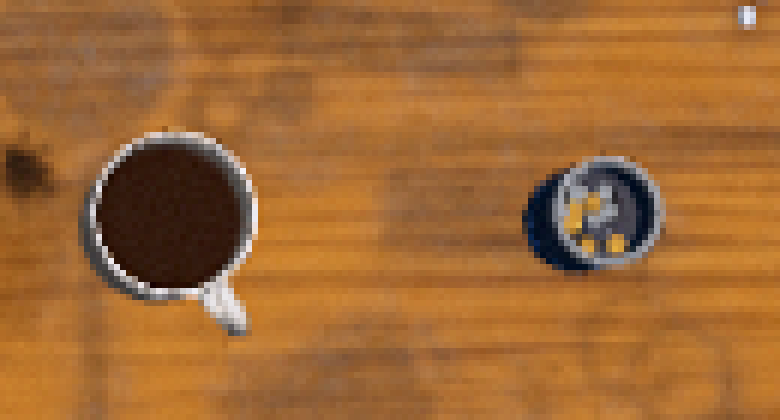

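The rims measure at (421,195) for the cup and (349,195) for the mug. That matches cup (0.536,-0.416) and mug (0.542,-0.193).

Call:
move_arm:
  targets:
    - [[-338, 75, 5], [0.06, 0, 0], 1]
    - [[-338, 75, 5], [0.06, 0, 0], 1]
    - [[-338, 75, 5], [0.06, 0, 0], 1]
    - [[-338, 75, 5], [0.06, 0, 0], 1]
    - [[-338, 75, 5], [0.06, 0, 0], 1]

```text
clock: 6.25
tcp_pos: [0.5255, -0.0692, 0.2828]
orientation: [-0.005, 0.707, 0.707, -0.004]
wrist_force: [0.1, 0.2, -0.3]
finger_gap: 0.0213
grip_force: 39.2
```

```bash
python3 - <<'E'
from h import *
go((.536,-.417,.2))
E
```

```text
6.25 [ 0.5255 -0.0692  0.2828] j [-0.28  0.23  0.06  1.41 -0.    1.29] gap 0.0213 F [ 0.1  0.2 -0.3]
(0.536, -0.417, 0.2) [-347.8   11.7   82.4] [-0.073 -0.004 -0.004]
```

Call:
move_arm:
  targets:
    - [[-348, 12, 40], [-0.07, 0, 0], 1]
    - [[-348, 12, 40], [-0.07, 0, 0], 1]
    - [[-348, 12, 60], [-0.07, 0, 0], 1]
    - [[-348, 12, 82], [-0.07, 0, 0], 1]
    - [[-348, 12, 120], [-0.07, 0, 0], 1]

```text
clock: 6.88
tcp_pos: [0.535, -0.3654, 0.2001]
orientation: [0.001, 0.708, 0.707, 0.001]
wrist_force: [0.0, 0.3, -0.6]
finger_gap: 0.0212
grip_force: 39.3
```

Call:
move_arm:
  targets:
    - [[0, 0, 0], [0, 0, 0], 1]
    - [[0, 0, 0], [0, 0, 0], 1]
    - [[0, 0, 0], [0, 0, 0], 1]

```text
clock: 7.25
tcp_pos: [0.5357, -0.3618, 0.2024]
orientation: [0.001, 0.707, 0.707, 0.001]
wrist_force: [0.5, -0.1, -0.8]
finger_gap: 0.0211
grip_force: 39.3
```

```bash
python3 - <<'E'
from h import *
go((.536,-.417,.11),(.536,-.417,.077))
E
```

```text
7.25 [ 0.5357 -0.3618  0.2024] j [-0.72  0.46  0.19  1.3   0.    0.85] gap 0.0211 F [ 0.5 -0.1 -0.8]
(0.536, -0.417, 0.11) [-55.2   0.   92.4] [0.015 0.003 0.005]
(0.536, -0.417, 0.077) [-5.520e+01 -1.000e-01  1.254e+02] [0.015 0.003 0.005]
```

Call:
move_arm:
  targets:
    - [[-55, 0, 30], [0, 0, 0], 1]
    - [[-55, 0, 75], [0, 0, 0], 1]
    - [[-55, 0, 92], [0, 0, 0], 1]
    - [[-55, 0, 92], [0, 0, 0], 1]
    - [[-55, 0, 92], [0, 0, 0], 1]

```text
clock: 7.88
tcp_pos: [0.5367, -0.418, 0.112]
orientation: [0.002, 0.707, 0.707, 0.001]
wrist_force: [-0.2, -0.1, -0.4]
finger_gap: 0.0209
grip_force: 39.4
```

```bash
python3 - <<'E'
from h import *
import cv2
p=env.read_camera("side"); go((.536,-.417,.085),(.536,-.417,.077)); c=px(p,[[.536,-.417,.072],[.536,-.417,.1]]);print(c)
for n in("side","top"):
    p=p if n=="side" else env.read_camera("top")
    for t in("cup_lid","cup_mouth"): print(n,t,[(np.round(q["centre"],4).tolist(),round(q["confidence"],2)) for q in env.landmark_of(t,p)[:2]])
    u,v=px(p,[.536,-.417,.09])[0].astype(int)
    im=p["pixels"][v-40:v+40,u-50:u+50,::-1]
    a=cv2.resize(im,None,fx=4,fy=4,interpolation=3); b=a if n=="side" else np.hstack([b,a])
cv2.imwrite("pics/s3.png",b)
E
```

```text
7.92 [ 0.5367 -0.4183  0.1122] j [-0.78  0.56  0.14  1.14  0.    0.79] gap 0.0211 F [ 0.3  0.  -0.4]
(0.536, -0.417, 0.085) [ 1.4 -0.9 27.2] [0.026 0.016 0.002]
(0.536, -0.417, 0.077) [ 1.4 -0.9 35.2] [0.026 0.016 0.002]
[[325.89439457 168.02565991]
 [326.307213   160.7514769 ]]
side cup_lid [([0.5322, -0.4214, 0.1031], 0.6)]
side cup_mouth [([0.5387, -0.4202, 0.0726], 0.6)]
top cup_lid [([0.5351, -0.4188, 0.1045], 0.57), ([0.543, -0.1943, 0.0833], 0.33)]
top cup_mouth [([0.5331, -0.415, 0.0659], 0.42)]
```

View pics/s3.png

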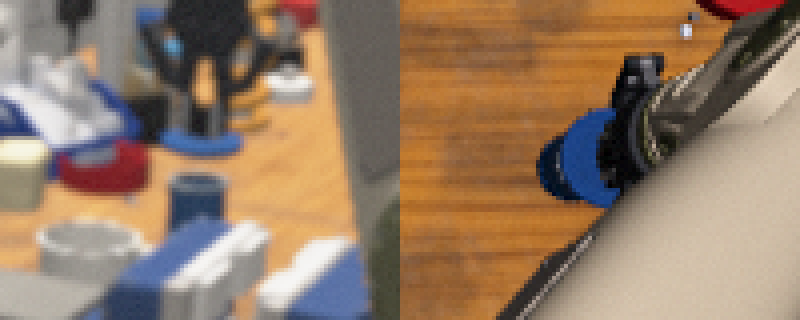

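The blue lid hovers centred over the cup within about 2 mm (side crop: lid at x 202, cup at x 199). Lowering now.

Call:
move_arm:
  targets:
    - [[1.5, 0, 15], [0, 0, 0], 1]
    - [[1.5, 0, 25], [0, 0, 0], 1]
    - [[1.5, 0, 31], [0, 0, 0], 1]
    - [[1.5, 0, 34], [0, 0, 0], 1]
    - [[1.5, 0, 34], [0, 0, 0], 1]

```text
clock: 8.8
tcp_pos: [0.5352, -0.4164, 0.0764]
orientation: [0.001, 0.707, 0.707, 0.0]
wrist_force: [-2.9, 1.3, 6.3]
finger_gap: 0.021
grip_force: 40.9
```

Call:
move_arm:
  targets:
    - [[0, 0, 0], [0, 0, 0], -0.3]
    - [[0, 0, 0], [0, 0, 0], -0.3]
    - [[0, 0, 0], [0, 0, 0], -0.3]
    - [[0, 0, 0], [0, 0, 0], -0.3]

```text
clock: 9.3
tcp_pos: [0.5354, -0.4165, 0.0753]
orientation: [0.001, 0.707, 0.707, 0.001]
wrist_force: [-0.1, -0.2, 0.0]
finger_gap: 0.0553
grip_force: 0.0
```

Call:
move_arm:
  targets:
    - [[0, 0, -30], [0, 0, 0], -0.3]
    - [[0, 0, -80], [0, 0, 0], -0.3]
    - [[0, 0, -130], [0, 0, 0], -0.3]
    - [[0, 0, -180], [0, 0, 0], -0.3]
    - [[0, 0, -210], [0, 0, 0], -0.3]

```text
clock: 9.93
tcp_pos: [0.5356, -0.4169, 0.2889]
orientation: [0.003, 0.707, 0.707, 0.001]
wrist_force: [-0.7, -0.1, -0.1]
finger_gap: 0.0556
grip_force: 0.0
```

```bash
python3 - <<'E'
from h import *
import cv2
p=env.read_camera("side"); go((.5,.05,.3)); c=px(p,[[.536,-.417,.072],[.536,-.417,.1]])
u,v=c[0].astype(int)
for t in("cup_lid","cup_mouth"): print(t,[(np.round(q["centre"],4).tolist(),round(q["confidence"],2)) for q in env.landmark_of(t,p)[:2]])
cv2.imwrite("pics/s4.png",cv2.resize(p["pixels"][v-40:v+40,u-50:u+50,::-1],None,fx=6,fy=6,interpolation=3))
E
```

```text
9.97 [ 0.5361 -0.4175  0.2925] j [-0.78  0.53  0.52  1.55  0.    0.79] gap 0.0554 F [-0.5 -0.4  2.5]
(0.5, 0.05, 0.3) [467.5 -36.4 -10.7] [ 0.045  0.035 -0.004]
cup_lid [([0.5357, -0.4194, 0.0667], 0.54)]
cup_mouth [([0.5354, -0.4206, 0.0715], 0.41)]
```

View pics/s4.png

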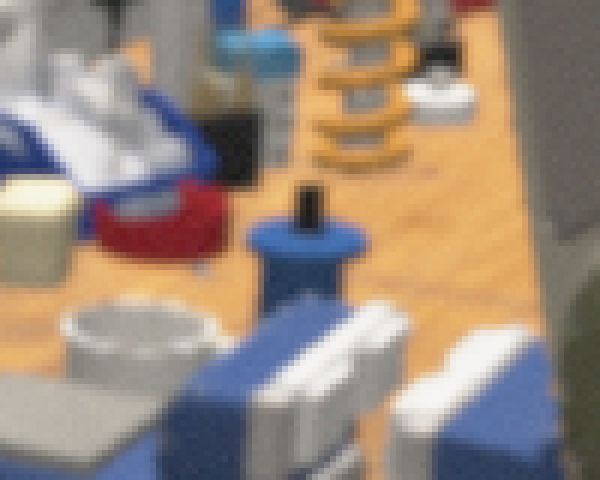

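The blue lid sits level on the cup (crop (308,240)). Next is the white lid.

Call:
move_arm:
  targets:
    - [[467, -40, -10], [0, 0, 0], -0.3]
    - [[467, -40, -10], [0, 0, 0], -0.3]
    - [[467, -40, -10], [0, 0, 0], -0.3]
    - [[467, -40, -10], [0, 0, 0], -0.3]
    - [[467, -40, -10], [0, 0, 0], -0.3]

```text
clock: 10.7
tcp_pos: [0.5074, -0.103, 0.2901]
orientation: [-0.001, 0.707, 0.707, 0.0]
wrist_force: [1.2, 0.7, 0.2]
finger_gap: 0.056
grip_force: 0.0
```

```bash
python3 - <<'E'
from h import *
go((.505,.4125,.3),(.505,.4125,.1))
E
```

```text
10.7 [ 0.5074 -0.103   0.2901] j [-0.36  0.19  0.03  1.41  0.    1.22] gap 0.056 F [1.2 0.7 0.2]
(0.505, 0.4125, 0.3) [515.5  -2.9  -9.4] [-0.004 -0.006 -0.006]
(0.505, 0.4125, 0.1) [515.3  -2.8 190.6] [-0.004 -0.006 -0.006]
```

Call:
move_arm:
  targets:
    - [[515, -3, -5], [0, 0, 0], -0.3]
    - [[515, -3, -5], [0, 0, 0], -0.3]
    - [[515, -3, -5], [0, 0, 0], -0.3]
    - [[515, -3, -5], [0, 0, 0], -0.3]
    - [[515, -3, -5], [0, 0, 0], -0.3]

```text
clock: 11.32
tcp_pos: [0.506, 0.2091, 0.2931]
orientation: [0.0, 0.707, 0.707, -0.001]
wrist_force: [1.9, 0.1, 0.6]
finger_gap: 0.0554
grip_force: 0.0
```

```bash
python3 - <<'E'
from h import *
p=env.read_camera("side"); go((.505,.4125,.055))
u,v=px(p,[.505,.4125,.041])[0]; print(u,v)
# dark knob inside the lid region
import cv2
g=p["pixels"].max(2); k=(g[270:312,175:212]<70); vv,uu=np.nonzero(k); print("knob u",uu.min()+175,uu.max()+175,"v",vv.min()+270,vv.max()+270)
print(px(p,[[.505,.4125,.009]]))
E
```

```text
11.38 [0.5051 0.216  0.2928] j [0.26 0.25 0.11 1.43 0.   1.82] gap 0.0555 F [-0.   3.4 -0.2]
(0.505, 0.4125, 0.055) [195.5   1.3 238.6] [-0.007 -0.023  0.033]
191.5143930371177 284.0726154935746
knob u 190 196 v 284 296
[[192.41935033 296.43860192]]
```

Call:
move_arm:
  targets:
    - [[194, 0, 40], [0, 0, 0], -0.3]
    - [[194, 0, 90], [0, 0, 0], -0.3]
    - [[194, 0, 140], [0, 0, 0], -0.3]
    - [[194, 0, 195], [0, 0, 0], -0.3]
    - [[194, 0, 235], [0, 0, 0], -0.3]

```text
clock: 12.0
tcp_pos: [0.5063, 0.3974, 0.0795]
orientation: [0.0, 0.707, 0.707, -0.0]
wrist_force: [0.6, 0.6, 0.1]
finger_gap: 0.0553
grip_force: 0.0
```

Call:
move_arm:
  targets:
    - [[0, 0, 0], [0, 0, 0], -0.3]
    - [[0, 0, 0], [0, 0, 0], -0.3]

```text
clock: 12.25
tcp_pos: [0.5078, 0.3963, 0.0838]
orientation: [0.001, 0.707, 0.707, 0.001]
wrist_force: [0.5, -0.6, 1.0]
finger_gap: 0.0553
grip_force: 0.0
```

```bash
python3 - <<'E'
from h import *
import cv2
p=env.read_camera("side"); go((.503,.4115,.055),(.503,.4115,.012))
cv2.imwrite("pics/s5.png",cv2.resize(p["pixels"][230:330,130:260,::-1],None,fx=6,fy=6,interpolation=3))
E
```

```text
12.3 [0.5089 0.3967 0.0853] j [ 0.54  0.52 -0.01  1.04 -0.    2.11] gap 0.0554 F [ 0.5 -0.1  1.2]
(0.503, 0.4115, 0.055) [14.7 -6.1 30.3] [ 0.025 -0.008 -0.008]
(0.503, 0.4115, 0.012) [14.6 -6.2 73.3] [ 0.025 -0.008 -0.008]
```

View pics/s5.png

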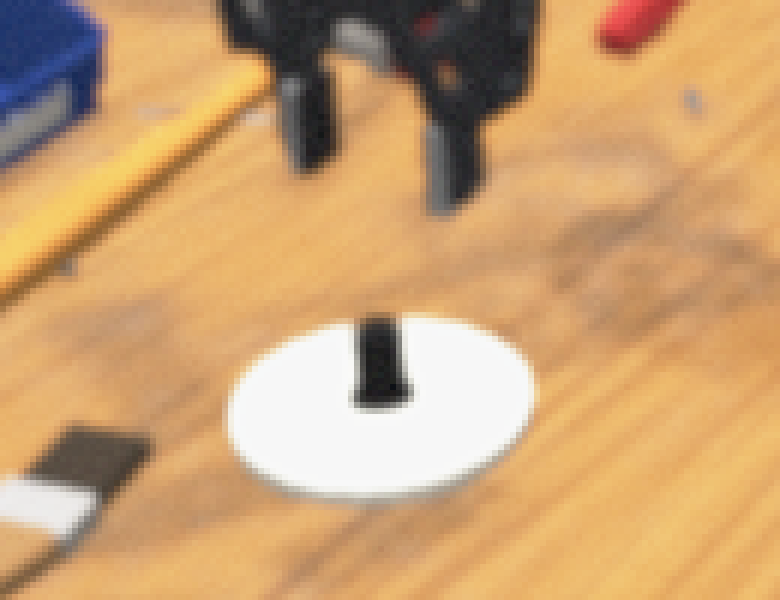

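The white lid's knob shows at crop (378,320), i.e. pixel (193,283), so the target (0.503,0.4115) holds. Descend and grip.

Call:
move_arm:
  targets:
    - [[14, -6, 15], [0, 0, 0], -0.3]
    - [[14, -6, 35], [0, 0, 0], -0.3]
    - [[14, -6, 60], [0, 0, 0], -0.3]
    - [[14, -6, 73], [0, 0, 0], -0.3]
    - [[14, -6, 73], [0, 0, 0], -0.3]

```text
clock: 12.92
tcp_pos: [0.5012, 0.4107, 0.0096]
orientation: [0.0, 0.707, 0.707, 0.0]
wrist_force: [-0.3, -0.2, 0.4]
finger_gap: 0.0555
grip_force: 0.0
```

Call:
move_arm:
  targets:
    - [[0, 0, 0], [0, 0, 0], 1]
    - [[0, 0, 0], [0, 0, 0], 1]
    - [[0, 0, 0], [0, 0, 0], 1]
    - [[0, 0, 0], [0, 0, 0], 1]
  squeeze: 40

```text
clock: 13.42
tcp_pos: [0.5027, 0.4114, 0.0119]
orientation: [0.001, 0.707, 0.707, 0.002]
wrist_force: [-0.1, 0.1, 6.7]
finger_gap: 0.0189
grip_force: 46.4
```

Call:
move_arm:
  targets:
    - [[0, 0, -50], [0, 0, 0], 1]
    - [[0, 0, -110], [0, 0, 0], 1]
    - [[0, 0, -170], [0, 0, 0], 1]
    - [[0, 0, -230], [0, 0, 0], 1]
    - [[0, 0, -280], [0, 0, 0], 1]

```text
clock: 14.05
tcp_pos: [0.5013, 0.4107, 0.2934]
orientation: [0.001, 0.707, 0.707, 0.002]
wrist_force: [1.6, 0.8, -0.9]
finger_gap: 0.0189
grip_force: 45.6
```

```bash
python3 - <<'E'
from h import *
p=env.read_camera("side"); go((.542,-.1,.29),(.542,-.1935,.25))
print([(np.round(q["centre"],4).tolist(),round(q["confidence"],2)) for q in env.landmark_of("mug_lid",p)[:2]], env.get_state()["grip_force"])
E
```

```text
14.1 [0.5027 0.4116 0.3006] j [ 0.56  0.45  0.42  1.52 -0.    2.13] gap 0.0191 F [1.1 0.1 5. ]
(0.542, -0.1, 0.29) [-511.6   39.6    7.7] [ 0.07  -0.037 -0.005]
(0.542, -0.1935, 0.25) [-605.4   39.2   47.1] [ 0.07  -0.037 -0.005]
[([0.4992, 0.4164, 0.2837], 0.55)] 45.565705408807844
```

Call:
move_arm:
  targets:
    - [[-512, 40, 5], [0, 0, 0], 1]
    - [[-512, 40, 5], [0, 0, 0], 1]
    - [[-512, 40, 5], [0, 0, 0], 1]
    - [[-512, 40, 5], [0, 0, 0], 1]
    - [[-512, 40, 5], [0, 0, 0], 1]

```text
clock: 14.78
tcp_pos: [0.5249, 0.0972, 0.2867]
orientation: [0.001, 0.707, 0.707, 0.001]
wrist_force: [1.1, -0.4, -1.1]
finger_gap: 0.0188
grip_force: 45.5
```

```bash
python3 - <<'E'
from h import *
go((.542,-.1935,.29),(.542,-.1935,.2))
E
```

```text
14.78 [0.5249 0.0972 0.2867] j [ 0.03  0.22  0.06  1.41 -0.    1.6 ] gap 0.0188 F [ 1.1 -0.4 -1.1]
(0.542, -0.1935, 0.29) [-290.7   17.2   -3.2] [ 0.011  0.001 -0.003]
(0.542, -0.1935, 0.2) [-290.7   17.    86.8] [ 0.011  0.001 -0.003]
```

Call:
move_arm:
  targets:
    - [[-291, 17, 0], [0, 0, 0], 1]
    - [[-291, 17, 0], [0, 0, 0], 1]
    - [[-291, 17, 0], [0, 0, 0], 1]
    - [[-291, 17, 0], [0, 0, 0], 1]
    - [[-291, 17, 20], [0, 0, 0], 1]

```text
clock: 15.4
tcp_pos: [0.5426, -0.1952, 0.2678]
orientation: [0.002, 0.708, 0.706, 0.001]
wrist_force: [-0.2, 0.5, -0.4]
finger_gap: 0.0188
grip_force: 45.6
```

Call:
move_arm:
  targets:
    - [[0, 0, 0], [0, 0, 0], 1]
    - [[0, 0, 0], [0, 0, 0], 1]
    - [[0, 0, 0], [0, 0, 0], 1]

```text
clock: 15.78
tcp_pos: [0.5423, -0.1907, 0.2677]
orientation: [0.001, 0.707, 0.707, 0.001]
wrist_force: [0.5, -0.1, -1.2]
finger_gap: 0.0187
grip_force: 45.6
```

```bash
python3 - <<'E'
from h import *
go((.542,-.1935,.125))
E
```

```text
15.78 [ 0.5423 -0.1907  0.2677] j [-0.48  0.3   0.12  1.39  0.    1.09] gap 0.0187 F [ 0.5 -0.1 -1.2]
(0.542, -0.1935, 0.125) [ -2.8  -0.7 142.7] [0.014 0.002 0.006]
```

Call:
move_arm:
  targets:
    - [[-3, -0.5, 40], [0, 0, 0], 1]
    - [[-3, -0.5, 90], [0, 0, 0], 1]
    - [[-3, -0.5, 130], [0, 0, 0], 1]
    - [[-3, -0.5, 142], [0, 0, 0], 1]
    - [[-3, -0.5, 142], [0, 0, 0], 1]

```text
clock: 16.4
tcp_pos: [0.5421, -0.1941, 0.1256]
orientation: [0.001, 0.707, 0.707, 0.001]
wrist_force: [0.1, -0.5, -0.9]
finger_gap: 0.019
grip_force: 45.6
```

```bash
python3 - <<'E'
from h import *
import cv2
go((.542,-.1935,.1),(.542,-.1935,.09))
for n in("side","top"):
    p=env.read_camera(n)
    for t in("mug_lid","mug_mouth"): print(n,t,[(np.round(q["centre"],4).tolist(),round(q["confidence"],2)) for q in env.landmark_of(t,p)[:2]])
    u,v=px(p,[.542,-.1935,.1])[0].astype(int)
    a=cv2.resize(p["pixels"][v-40:v+40,u-50:u+50,::-1],None,fx=4,fy=4,interpolation=3); b=a if n=="side" else np.hstack([b,a])
cv2.imwrite("pics/s6.png",b)
E
```

```text
16.4 [ 0.5421 -0.1941  0.1256] j [-0.48  0.36 -0.15  1.06  0.    1.09] gap 0.019 F [ 0.1 -0.5 -0.9]
(0.542, -0.1935, 0.1) [ 0.6 -0.2 25.6] [0.01  0.    0.003]
(0.542, -0.1935, 0.09) [ 0.6 -0.2 35.6] [0.01  0.    0.003]
side mug_lid [([0.5356, -0.1908, 0.112], 0.68)]
side mug_mouth [([0.5371, -0.1933, 0.0826], 0.6)]
top mug_lid [([0.545, -0.1931, 0.1164], 0.49)]
top mug_mouth []
```

View pics/s6.png

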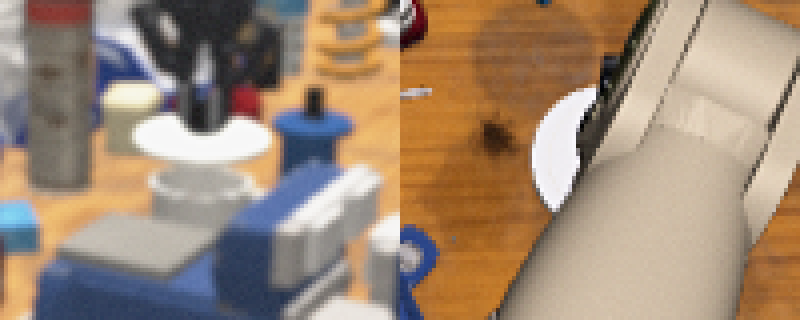

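The white lid hovers centred over the mug (side crop: lid at x 202, mug at x 203) and looks level. Lowering.

Call:
move_arm:
  targets:
    - [[0, 0, 15], [0, 0, 0], 1]
    - [[0, 0, 25], [0, 0, 0], 1]
    - [[0, 0, 31], [0, 0, 0], 1]
    - [[0, 0, 35], [0, 0, 0], 1]
    - [[0, 0, 35], [0, 0, 0], 1]

```text
clock: 17.32
tcp_pos: [0.542, -0.1949, 0.09]
orientation: [0.001, 0.707, 0.707, 0.001]
wrist_force: [0.6, 1.0, -0.0]
finger_gap: 0.0187
grip_force: 45.6
```

Call:
move_arm:
  targets:
    - [[0, 0, 1], [0, 0, 0], 1]
    - [[0, 0, 2], [0, 0, 0], 1]
    - [[0, 0, 2], [0, 0, 0], 1]

```text
clock: 17.7
tcp_pos: [0.5423, -0.1951, 0.0894]
orientation: [0.001, 0.707, 0.707, 0.001]
wrist_force: [-1.6, 1.2, 7.1]
finger_gap: 0.0186
grip_force: 47.2
```

Contact at 7 N, so the lid is seated. Release and rise.

Call:
move_arm:
  targets:
    - [[0, 0, 0], [0, 0, 0], -0.3]
    - [[0, 0, 0], [0, 0, 0], -0.3]
    - [[0, 0, 0], [0, 0, 0], -0.3]
    - [[0, 0, 0], [0, 0, 0], -0.3]

```text
clock: 18.2
tcp_pos: [0.5419, -0.1948, 0.0879]
orientation: [0.001, 0.707, 0.707, 0.001]
wrist_force: [0.9, -0.8, 0.3]
finger_gap: 0.0553
grip_force: 0.0
```

Call:
move_arm:
  targets:
    - [[0, 0, -30], [0, 0, 0], -0.3]
    - [[0, 0, -80], [0, 0, 0], -0.3]
    - [[0, 0, -130], [0, 0, 0], -0.3]
    - [[0, 0, -180], [0, 0, 0], -0.3]
    - [[0, 0, -210], [0, 0, 0], -0.3]

```text
clock: 18.82
tcp_pos: [0.5422, -0.1951, 0.3011]
orientation: [0.002, 0.707, 0.707, 0.001]
wrist_force: [0.1, -0.3, -0.2]
finger_gap: 0.0554
grip_force: 0.0
```

Call:
move_arm:
  targets:
    - [[0, 0, 0], [0, 0, 0], -0.3]
    - [[0, 0, 0], [0, 0, 0], -0.3]
    - [[0, 0, 0], [0, 0, 0], -0.3]
    - [[0, 0, 0], [0, 0, 0], -0.3]

```text
clock: 19.32
tcp_pos: [0.5411, -0.1946, 0.2968]
orientation: [-0.0, 0.707, 0.707, 0.0]
wrist_force: [-1.0, 0.7, -0.1]
finger_gap: 0.0556
grip_force: 0.0
```

```bash
python3 - <<'E'
from h import *
import cv2
go()
p=env.read_camera("side")
for t in("cup_lid","cup_mouth","mug_lid","mug_mouth"): print(t,[(np.round(q["centre"],4).tolist(),round(q["confidence"],2)) for q in env.landmark_of(t,p)[:2]])
u,v=px(p,[.542,-.25,.09])[0].astype(int)
cv2.imwrite("pics/s7.png",cv2.resize(p["pixels"][v-40:v+40,u-50:u+50,::-1],None,fx=6,fy=6,interpolation=3))
E
```

```text
19.32 [ 0.5411 -0.1946  0.2968] j [-0.49  0.31  0.2   1.46  0.    1.09] gap 0.0556 F [-1.   0.7 -0.1]
cup_lid [([0.5326, -0.4201, 0.0657], 0.57)]
cup_mouth []
mug_lid [([0.5394, -0.1894, 0.0763], 0.78)]
mug_mouth []
```

View pics/s7.png

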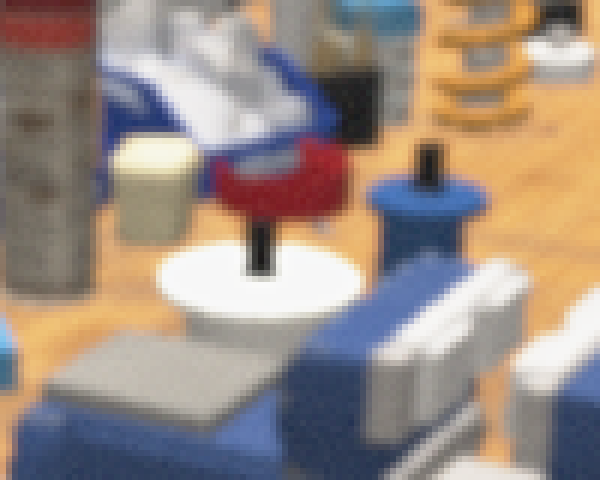

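Both lids sit level: white on the mug at crop (260,280), blue on the cup at (428,195). Handing in.

```bash
python3 -c "
from workcell import env
print(env.hand_in())"
```

```text
the job is handed in; nothing more can be done
None
```

The blue lid is on the parts cup and the white lid is on the mug, both level and fully down in the last camera view; I handed the job in at about 19 s, but no verdict came back.

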